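# Shut down the bench centrifuge

## Robot

A 7-joint arm with a two-finger parallel gripper is mounted at the origin on a cart in front of the work surface, level with it; the furniture and walls round the work are solid. World frame = base frame: x ahead of the robot, y to its left, z up, the work surface at z = 0. Lengths are in m, angles in rad, forces in N, time in s.
With the tool pointing down it reaches from about 0.425 to 0.825 m from the base axis. Payload 3.6 kg.
Tool frame: the origin (TCP) lies at the very end of the fingers, on their centre line; the grasp point (between the pads) lies 19 mm behind it; z points along the fingers, y is the line along which they close (so a half turn about z gives the same grasp; the last joint's range is limited). The gripper opens to 85 mm and grips with 20 to 120 N. Pads are 22 mm wide; open, the fingers measure 114 mm over their backs; the gripper's body (76 mm by 85 mm) begins 54 mm behind the grasp point. The pads swing forward as they close: fully open they stand 13 mm farther back than shut.
Start: joints at [1.31, 0.615, -0.013, 1.423, 0.008, 1.103, -0.04], TCP at [0.151, -0.632, 0.231] pointing down, gripper open.
Joint ranges: [-3.12, 3.12], [-0.3, 2.06], [-1.34, 1.32], [0.26, 2.42], [-1.36, 4.5], [0.01, 1.98], [-2.84, 2.84]. Speed limits (rad/s): [2.79, 2.79, 3.14, 3.14, 3.14, 3.14, 3.14].

## Interface

Orientations are given as [roll, pitch, yaw] about the fixed x, y, z axes, in that order (R = Rz(yaw) Ry(pitch) Rx(roll)).
In Python, from bench import arm, optics gives the robot as it stands.
- The arm moves only by the tool send_rows, never from a script. Its argument "rows" is a list of rows, each a list of 4 numbers: the shift along the world's x, y, z in mm, then the turn about the world's z in rad. A call has 1 to 10 rows; each row is the pose to reach, as a shift and turn from the pose commanded when the call began; what a row does not reach only later rows make up. A row lasts 1/10 s, in which the tool goes at most 50 mm and 8.59 degrees, less where a joint would pass 70% of its speed; a pose out of reach is approached as far as the arm can. A call with a gripper value outside its range is refused whole. "claw" is the finger opening in mm, from 0 to 85.4, set as the call begins (left out, the last holds). The fingers move at their own pace and stop on an object; "squeeze" is the grip in N (left out, the last holds). Time passes only in rows, so rows that repeat a pose let the fingers close. It gives the time, the measured TCP pose, the force, the opening and the grip force at its end, in the units of the state.
- arm.observe(): the state, without advancing time (a new reading comes with each control period).
- optics.capture(name): name is "side" or "top"; returns the picture (420x560x3 uint8, red, green, blue); there is no depth.
- optics.get_calibration(name): a dict with "fx", "fy", "cx", "cy" (pixels), "R" (3x3) and "t" (3): a world point X has camera coordinates R X + t. Camera axes: x right, y down, z forward; pixel columns grow to the right and rows downward; lengths in m; the calibration is good to about 2 mm. A picture is of the moment at which its call begins. get_calibration takes no time and is no camera call.
- arm.sign_off(): hands the job in; it is judged then, once.
Trained networks look in the newest picture that a camera, given by its name, has taken for a name from the list of things; names that differ only in an ending like _2 or _b are one class to them, and where a whole thing is asked for, a point or a joint stands for the part that bears it (a point fixed in the world has none). Each returns a list of dicts, best first, with "p" (0 to 1); they miss things now and then, are a little off and sometimes report something else, mostly with a low value. They report only what shows in the picture. A call takes as long as a camera call.
- optics.boxes_of(query, camera): "location" ([column, row] in pixels, amid what is visible of it).
- optics.landmark_of(query, camera): "location" ([column, row] in pixels: a listed point, or the origin of a listed thing).
The state is a dict: "time_s": time; "joints": joint angles; "dq": joint speeds; "effort": joint torques, N m; "tool_pos": TCP position; "orientation": TCP orientation; "force": force on the tool from outside, world axes, zero at the start; "wrist_torque": the same for the moment, N m; "finger_gap": opening from 0.0 (shut) to 1.0 (fully open); "gripper_force": force on a finger pad.
Only numpy, scipy, OpenCV 4.12 (cv2) and the standard library are available. Lean on these libraries where they do the work, as an engineer would, in place of code of your own. Each camera call takes 0.05 s, during which the arm holds its last target. There are 200 camera calls.

## Task

The spin is over and the small bench centrifuge should be shut down for the day: press its square stop key to clear the end-of-run signal, then press the wide lid release key so that the lid springs right open, and only after that press the mains rocker over to off, because the lid lock will not release without power. Use gentle fingertip pushes, leave the round start key and the speed knob alone, leave the lid standing open so the bowl can dry, and do not move or pick up the things standing around.

Things in the scene. Friction and masses are not known exactly. Their poses are not given: they have to be found in the camera images.
- centrifuge: White bench centrifuge, 250 x 250 mm, fixed. Origin: centre of its underside, on the bench; x to its back, y to its left, z up. Its front 90 mm is a panel rising to the back at 8 deg, 74 to 86 mm high. On it, 96 mm in front of the centre, a row from left to right at y = 96, 50, 0, -50, -96 mm: black rocker, square stop key, wide release key, round start key, black knob.
- stop_top (a point): Centre of the top face of the square stop key (21 x 21 mm, stands 8 mm proud of the panel); the point moves with the key.
- stop_key (a joint): Travel of the stop key in m: 0 out, 0.0035 fully in; springs back. Pressed straight down or into the panel; needs 2 N to start and 4.5 N to go fully in.
- release_top (a point): Centre of the top face of the wide lid release key (three dark ribs; 25 mm front to back, 36 mm wide, 9 mm proud of the panel); moves with the key. The lid's front edge is about 55 mm behind it.
- release_key (a joint): Travel of the release key in m: 0 out, 0.004 fully in; springs back. Needs about 3 N to start and 6 N to go fully in; it draws the catch off the lid at about 0.003.
- lid (a joint): Angle of the grey lid behind the panel (hinged at the back; shut, 105 mm high at its edge, 118 at the clear window) in rad: 0 shut and caught, 1.2 fully open. Once released it swings up and back by its own spring in about two seconds and stays there.
- lid_front (a point): Middle of the lid's front upper edge; the lid's hinge lies 152 mm behind it and 8 mm lower when shut. Moves with the lid.
- rocker_near_end (a point): Point on the top of the half of the black mains rocker nearest the robot, 14 mm in front of its pivot (rocker 40 mm front to back, 21 mm wide, a shallow V). In the on position this half stands up, 11 mm proud of the panel here, and the far half is down. Moves with the rocker.
- rocker (a joint): Mains rocker angle in rad: 0 on (near half up), 0.42 off (near half down). An over-centre spring snaps it to either end past 0.21. Straight down on the near half needs about 5 N; the point there sinks 3 mm until it snaps, 6 mm in all.
- start_top (a point): Centre of the top face of the round start key (23 mm across, stands 8 mm proud): not to be pressed.
- start_key (a joint): Travel of the start key in m: 0 out, 0.0035 fully in.
- speed_knob (a joint): Angle of the round black speed knob (27 mm across, 14 mm high) in rad, -2.4 to 2.4; stands anywhere at the start, to be left alone.
- beaker: Small clear beaker, 53 x 59 x 70 mm, loose; origin at the centre of its underside.
- dropper_bottle: Small dropper bottle, 35 mm across, 108 mm high, loose; origin at the centre of its underside.
- pen_black: Black marker pen, 136 x 16 x 14 mm, lying along the front edge of the bench, loose; origin at the middle of its underside.
- tips: Yellow pipette tip box with a clear lid, 89 x 118 x 90 mm, loose; origin at the centre of its underside.
- knob_mark (a point): End of the white pointer on the top of the speed knob, 11 mm from the knob's axis; turns with it.

How it is judged:
On the way, in this order (a step that is already met when the one before it is completed fails the run):
1. the stop key is pressed in (at least 2.5 of its 3.5 mm) while the lid is shut and the mains is on (value of joint stop_key above 0.0025 m and value of joint lid below 0.1 rad and value of joint rocker below 0.15 rad), for 0.05 s.
2. the lid has sprung open (past 1.0 rad) with the mains still on (value of joint lid above 1 rad and value of joint rocker below 0.15 rad), for 0.1 s.
3. the mains rocker is over to off (value of joint rocker above 0.33 rad), for 0.1 s.
At the end, for the whole second after the job is handed in: The lid stands open past 1.0 of 1.2 rad, the mains rocker is off (past 0.33 of 0.42 rad), the three keys are out again (within 1 mm), and beaker, dropper bottle, marker and tip box are within 30 mm of where they stood (value of joint lid above 1 rad and value of joint rocker above 0.33 rad and value of joint each of stop_key, release_key, start_key below 0.001 m and distance of each of beaker, dropper_bottle, pen_black, tips from where it was at the start of the episode below 0.03 m); the robot touches nothing.
It fails at once if the mains is switched off while the lid is not yet open (value of joint rocker above 0.21 rad and value of joint lid below 1 rad).
It fails at once if the start key is pressed (more than 1.5 mm) (value of joint start_key above 0.0015 m).
It fails at once if the speed knob is turned (its pointer end moves more than 4 mm) (distance of knob_mark from where it was at the start of the episode above 0.004 m).
It fails at once if the centrifuge is pressed with more than 45 N (contact force between the fingers and centrifuge above 45 N).
It fails at once if a thing standing around is moved by more than 30 mm or picked up (distance of any of beaker, dropper_bottle, pen_black, tips from where it was at the start of the episode above 0.03 m).
It also fails if it takes over 43 s, if anything falls off the work surface, if the arm or the gripper's body presses on something with over 40 N, if the wrist force passes 120 N, or if a joint passes its speed limit or range.

## Working session

There is one attempt and no reset: what is moved stays moved. The work goes in short steps, Python scripts to look and compute and a tool call to move; the robot and the scene stay as the last step left them, time stands still between calls to the robot, and variables do not carry over. Pictures are saved under pics/ and viewed, at most 10 in all, crops included, and the job is handed in when it is done.

Besides the shell and the picture viewer there is one more tool, called after "Emit:" as a command line: name --pt "numbers of a row" for each row, then --argument value for the rest. send_rows: Moves the arm, as the interface text tells. Its arguments: {"type":"object","properties":{"rows":{"type":"array"},"claw":{"type":"number"},"squeeze":{"type":"number"}},"required":["rows"]}

```bash
mkdir -p pics; cat > h.py <<'E'
import numpy as np, cv2
from bench import arm, optics
from scipy.optimize import least_squares
C={n:optics.get_calibration(n) for n in("side","top")}
def proj(n,X):
    c=C[n];p=np.asarray(X)@np.array(c["R"]).T+np.array(c["t"])
    return np.stack([c["fx"]*p[...,0]/p[...,2]+c["cx"],c["fy"]*p[...,1]/p[...,2]+c["cy"]],-1)
def snap(n,f):
    im=optics.capture(n);cv2.imwrite("pics/"+f,im[:,:,::-1]);return im
E
python3 - <<'E'
from h import *
for n in C:
    snap(n,n+"0.png"); print(n,-np.array(C[n]["R"]).T@np.array(C[n]["t"]))
    for q in ["stop_top","release_top","rocker_near_end","start_top","knob_mark","lid_front","centrifuge","beaker","dropper_bottle","tips","pen_black"]:
        r=optics.landmark_of(q,n); print(q,[(np.round(d["location"]),round(d["p"],2)) for d in r[:2]])
s=arm.observe();print(s)
E
```

```text
side [ 0.24090199 -1.09537719  0.48860614]
stop_top [(array([273., 212.]), 0.5)]
release_top [(array([275., 218.]), 0.57), (array([312., 248.]), 0.4)]
rocker_near_end [(array([267., 202.]), 0.42)]
start_top [(array([277., 224.]), 0.57)]
knob_mark [(array([281., 227.]), 0.63)]
lid_front [(array([299., 208.]), 0.88)]
centrifuge [(array([311., 247.]), 0.79)]
beaker [(array([289., 344.]), 0.8), (array([232., 220.]), 0.43)]
dropper_bottle [(array([229., 219.]), 0.74)]
tips []
pen_black [(array([224., 264.]), 0.6)]
top [ 0.35604965 -0.18862619  1.29305956]
stop_top [(array([301., 186.]), 0.38)]
release_top [(array([298., 217.]), 0.54), (array([329., 218.]), 0.4)]
rocker_near_end [(array([257., 212.]), 0.58), (array([296., 215.]), 0.51)]
start_top [(array([326., 219.]), 0.6), (array([318., 217.]), 0.46)]
knob_mark [(array([330., 219.]), 0.41)]
lid_front [(array([299., 194.]), 0.92)]
centrifuge [(array([301., 188.]), 0.72), (array([298., 215.]), 0.35)]
beaker [(array([302., 186.]), 0.18)]
dropper_bottle []
tips [(array([174., 246.]), 0.58), (array([314., 219.]), 0.17)]
pen_black [(array([309., 268.]), 0.71)]
{'time_s': 1.2, 'joints': array([ 1.31051234,  0.61489862, -0.01260866,  1.42339967,  0.00809864,
        1.10335851, -0.04036893]), 'dq': array([-3.32986907e-04, -1.32521408e-03, -4.00431478e-04,  8.59725397e-04,
        2.24659433e-03,  8.02266059e-05, -5.92740918e-04]), 'effort': array([ 4.50649150e-04, -4.69116318e+01,  2.59225750e-01, -1.71343535e+01,
        1.01530639e-02,  1.96980945e-03,  1.43067105e-06]), 'tool_pos': array([ 0.15060376, -0.63229569,  0.23129819]), 'orientation': array([-3.14157756e+00, -4.31262737e-05,  2.33863814e-01]), 'force': array([-0.31466158, -0.08573186, -0.06236121]), 'wrist_torque': array([-0.00259861, -0.00954492,  0.03777274]), 'gripper_force': 0.0, 'finger_gap': 1.001599556982971}
```

```bash
python3 - <<'E'
import cv2
a=cv2.imread("pics/top0.png");cv2.imwrite("pics/top0c.png",cv2.resize(a[120:300,200:400],None,fx=4,fy=4,interpolation=2)[:600,:800] if 0 else cv2.resize(a[140:290,215:415],None,fx=4,fy=4,interpolation=2))
b=cv2.imread("pics/side0.png");cv2.imwrite("pics/side0c.png",cv2.resize(b[150:300,200:400],None,fx=4,fy=4,interpolation=2))
E
```

```text
(no output)
```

View pics/top0c.png

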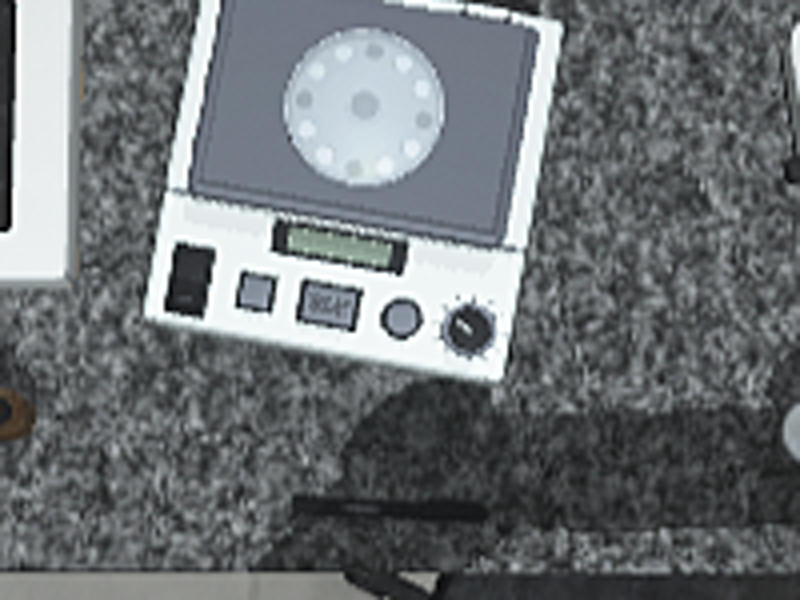

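View pics/side0c.png

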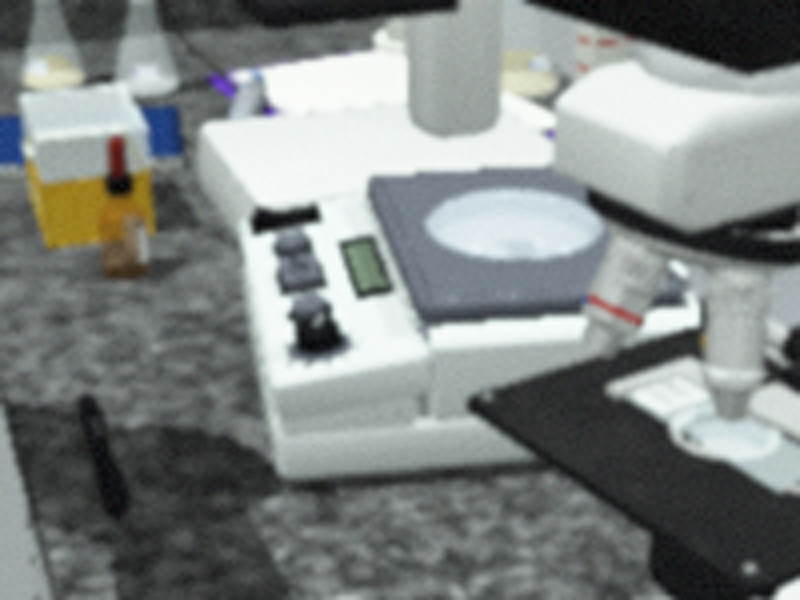

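View pics/top0.png

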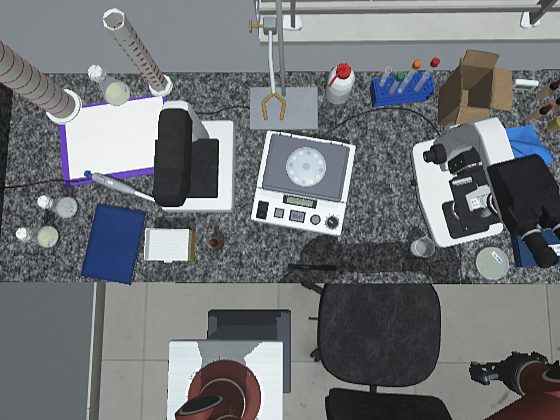

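```bash
cat > fit.py <<'E'
from h import *
u=lambda c,r,o:[(c+.5)/4-.5+o[0],(r+.5)/4-.5+o[1]]
T=(215,140);S=(200,150)
obs=[("top",(-96,96,83),u(189,281,T)),("top",(-96,50,86),u(256,291,T)),("top",(-96,0,87),u(329,304,T)),("top",(-96,-50,86),u(402,318,T)),
("top",(-96,-96,92),u(468,327,T)),("top",(-125,125,74),u(147,320,T)),("top",(-125,-125,74),u(500,380,T)),
("side",(-96,50,86),u(294,240,S)),("side",(-96,0,87),u(301,267,S)),("side",(-96,-96,92),u(313,309,S)),("side",(-125,-125,0),u(285,478,S)),("side",(-125,-125,74),u(278,395,S))]
def W(p,l):
    l=np.array(l)/1000;c,s=np.cos(p[2]),np.sin(p[2])
    return np.array([p[0]+c*l[0]-s*l[1],p[1]+s*l[0]+c*l[1],l[2]+p[3]])
f=lambda p:np.concatenate([proj(n,W(p,l))-o for n,l,o in obs])
P=[.6,-.15,-.1,0]
r=least_squares(lambda p:np.r_[f(p),p[3]/.002],P,loss="soft_l1");P=r.x
pts=dict(stop=(-96,50,86),release=(-96,0,87),rocker=(-110,96,87),start=(-96,-50,86),knob=(-96,-96,92))
if __name__=="__main__":
    print(C["top"]["fx"],P,"\n",np.round(f(P).reshape(-1,2),1))
    for k in pts:print(k,np.round(W(P,pts[k]),4))
E
python3 fit.py
```

```text
451.4228253476967 [ 0.58681761 -0.2151465  -0.16634885 -0.0006372 ] 
 [[-0.1  0.1]
 [-0.2  0.3]
 [-0.1  0.1]
 [-0.  -0.3]
 [ 0.7  0.1]
 [-1.8 -0.5]
 [ 1.1 -0.1]
 [-0.4 -1. ]
 [ 0.2 -0.5]
 [ 2.2  3.7]
 [-0.9  5. ]
 [-0.3 -3.6]]
stop [ 0.5004 -0.1499  0.0854]
release [ 0.4921 -0.1993  0.0864]
rocker [ 0.4942 -0.1023  0.0864]
start [ 0.4839 -0.2486  0.0854]
knob [ 0.4762 -0.2939  0.0914]
```

Emit:
send_rows --pt "20 40 10 0" --pt "45 80 20 -0.05" --pt "70 120 20 -0.1" --pt "95 160 20 -0.15" --pt "125 200 20 -0.2" --pt "155 240 20 -0.25" --pt "185 280 10 -0.3" --pt "215 320 0 -0.35" --pt "245 360 0 -0.4" --pt "275 395 -10 -0.4" --claw 0

```text
time_s: 2.2
tool_pos: [0.4273, -0.2357, 0.2223]
orientation: [3.141, -0.003, -0.167]
force: [1.4, -0.0, 0.0]
finger_gap: 0.006
gripper_force: 0.0
```

Emit:
send_rows --pt "25 30 -20 0" --pt "50 60 -45 0" --pt "75 87 -75 0" --pt "75 87 -100 0" --pt "75 87 -116 0" --pt "75 87 -116 0" --pt "75 87 -116 0" --pt "75 87 -116 0"

```text
time_s: 3.0
tool_pos: [0.5014, -0.1509, 0.1065]
orientation: [3.141, -0.003, -0.167]
force: [-0.3, -0.3, 0.2]
finger_gap: -0.003
gripper_force: 0.0
```

```bash
python3 - <<'E'
from h import *
s=arm.observe();print(s["tool_pos"],s["force"])
a=snap("top","t1.png");b=snap("side","s1.png")
k=lambda i,x,y:cv2.resize(i[y:y+75,x:x+100],None,fx=4,fy=4,interpolation=2)
cv2.imwrite("pics/c1.png",np.hstack([k(a,235,160),k(b,235,165)])[:,:,::-1])
for n in C:print(n,proj(n,s["tool_pos"]))
E
```

```text
[ 0.50143073 -0.15085184  0.10651971] [-0.25873338 -0.27996523  0.19064752]
side [272.9940714  200.98473946]
top [278.52500748 211.36888309]
```

View pics/c1.png

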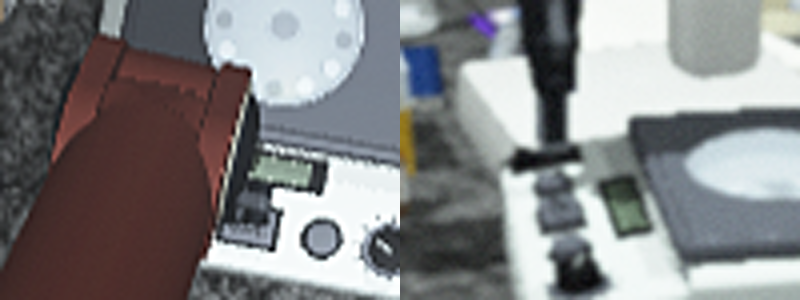

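Emit:
send_rows --pt "-1 1 -10 0" --pt "-1 1 -17 0" --pt "-1 1 -19 0" --pt "-1 1 -20 0" --pt "-1 1 -20 0"

```text
time_s: 3.6
tool_pos: [0.4993, -0.1492, 0.0853]
orientation: [-3.141, 0.001, -0.166]
force: [-1.2, 0.2, 3.4]
finger_gap: 0.002
gripper_force: 1.5
```

Emit:
send_rows --pt "0 0 -1 0" --pt "0 0 -2 0" --pt "0 0 -2 0"

```text
time_s: 3.9
tool_pos: [0.4996, -0.1492, 0.0835]
orientation: [-3.141, -0.0, -0.166]
force: [-1.5, 0.4, 4.3]
finger_gap: -0.003
gripper_force: 2.2
```

Emit:
send_rows --pt "0 0 -1 0" --pt "0 0 -2 0" --pt "0 0 -2 0"

```text
time_s: 4.2
tool_pos: [0.4997, -0.1493, 0.0831]
orientation: [-3.142, -0.001, -0.166]
force: [-3.8, 2.2, 16.6]
finger_gap: -0.004
gripper_force: 8.1
```

Emit:
send_rows --pt "0 0 15 0" --pt "0 0 25 0" --pt "-5 -25 25 0" --pt "-11 -49 25 0" --pt "-11 -49 15 0" --pt "-11 -49 9 0" --pt "-11 -49 8 0" --pt "-11 -49 8 0"

```text
time_s: 5.0
tool_pos: [0.4887, -0.1968, 0.0887]
orientation: [-3.14, 0.001, -0.164]
force: [0.7, -0.4, 0.2]
finger_gap: -0.004
gripper_force: 0.0
```

Emit:
send_rows --pt "0 0 -2 0" --pt "0 0 -4 0" --pt "0 0 -5 0" --pt "0 0 -5 0"

```text
time_s: 5.4
tool_pos: [0.4896, -0.1974, 0.0848]
orientation: [-3.141, -0.002, -0.165]
force: [0.3, 2.0, 4.7]
finger_gap: 0.001
gripper_force: 2.3
```

Emit:
send_rows --pt "0 0 -1 0" --pt "0 0 -2 0" --pt "0 0 -2 0" --pt "0 0 -2 0"

```text
time_s: 5.8
tool_pos: [0.4898, -0.1975, 0.0836]
orientation: [-3.141, -0.003, -0.165]
force: [-0.7, 3.4, 10.0]
finger_gap: -0.001
gripper_force: 5.1
```

Emit:
send_rows --pt "0 0 5 0" --pt "-5 0 15 0" --pt "-15 10 25 0" --pt "-15 50 30 0" --pt "-15 97 30 0" --pt "-15 97 30 0" --pt "-15 97 30 0" --pt "-15 97 30 0" --pt "-15 97 30 0" --pt "-15 97 30 0"

```text
time_s: 6.8
tool_pos: [0.4733, -0.1029, 0.1122]
orientation: [3.141, 0.0, -0.169]
force: [-0.1, -0.9, -0.4]
finger_gap: -0.004
gripper_force: 0.0
```

Emit:
send_rows --pt "0 0 0 0" --pt "0 0 0 0" --pt "0 0 0 0" --pt "0 0 0 0" --pt "0 0 0 0" --pt "0 0 0 0" --pt "0 0 0 0" --pt "0 0 0 0" --pt "0 0 0 0" --pt "0 0 0 0"

```text
time_s: 7.8
tool_pos: [0.4736, -0.1013, 0.1123]
orientation: [-3.142, 0.0, -0.166]
force: [0.0, -0.6, 0.6]
finger_gap: 0.005
gripper_force: 0.0
```

```bash
python3 - <<'E'
from fit import *
s=arm.observe();print(s["tool_pos"],s["force"])
a=snap("top","t2.png");b=snap("side","s2.png")
k=lambda i,x,y:cv2.resize(i[y:y+120,x:x+130],None,fx=3,fy=3,interpolation=2)
cv2.imwrite("pics/c2.png",np.hstack([k(a,230,120),k(b,235,120)])[:,:,::-1])
print(W(P,(-96-22,96,100)),W(P,(-96-14,96,88)))
E
```

```text
[ 0.47357759 -0.10127714  0.11229344] [ 0.01821033 -0.62339969  0.60358201]
[ 0.48634243 -0.10093293  0.0993628 ] [ 0.494232   -0.10225759  0.0873628 ]
```

View pics/c2.png

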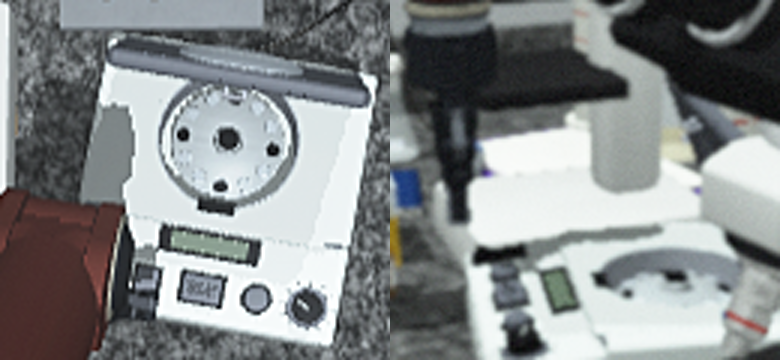

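Emit:
send_rows --pt "12 0 -5 0" --pt "12 0 -15 0" --pt "12 0 -22 0" --pt "12 0 -24 0" --pt "12 0 -26 0" --pt "12 0 -26 0"

```text
time_s: 8.5
tool_pos: [0.4849, -0.1011, 0.086]
orientation: [-3.141, 0.001, -0.166]
force: [-0.2, -0.2, 1.3]
finger_gap: 0.001
gripper_force: 0.3
```

Emit:
send_rows --pt "0 0 -1 0" --pt "0 0 -2 0" --pt "0 0 -3 0" --pt "0 0 -3 0"

```text
time_s: 8.9
tool_pos: [0.4858, -0.1014, 0.0832]
orientation: [3.142, -0.001, -0.166]
force: [-0.3, -0.2, -0.3]
finger_gap: -0.001
gripper_force: 0.1
```

Emit:
send_rows --pt "0 0 -1 0" --pt "0 0 -2 0" --pt "0 0 -2 0"

```text
time_s: 9.2
tool_pos: [0.4858, -0.1014, 0.0811]
orientation: [-3.142, -0.0, -0.166]
force: [-0.2, -0.4, -0.3]
finger_gap: -0.002
gripper_force: 0.0
```

Emit:
send_rows --pt "0 0 10 0" --pt "-5 0 35 0" --pt "-20 0 75 0" --pt "-40 0 115 0" --pt "-60 40 145 0" --pt "-60 80 145 0" --pt "-60 120 145 0" --pt "-60 160 145 0" --pt "-60 160 145 0"

```text
time_s: 10.1
tool_pos: [0.4255, 0.0651, 0.2274]
orientation: [-3.137, -0.002, -0.155]
force: [-0.2, 0.2, 1.1]
finger_gap: -0.001
gripper_force: 0.0
```

```bash
python3 - <<'E'
from h import *
s=arm.observe();print(s["tool_pos"],s["force"],s["time_s"])
a=snap("top","t3.png");b=snap("side","s3.png")
k=lambda i,x,y,w,h:cv2.resize(i[y:y+h,x:x+w],(390,360),interpolation=2)
cv2.imwrite("pics/c3.png",np.hstack([k(a,150,130,217,200),k(b,255,190,65,60)])[:,:,::-1])
E
```

```text
[0.42546166 0.0651215  0.22743564] [-0.20228995  0.17002564  1.07170566] 10.1
```

View pics/c3.png

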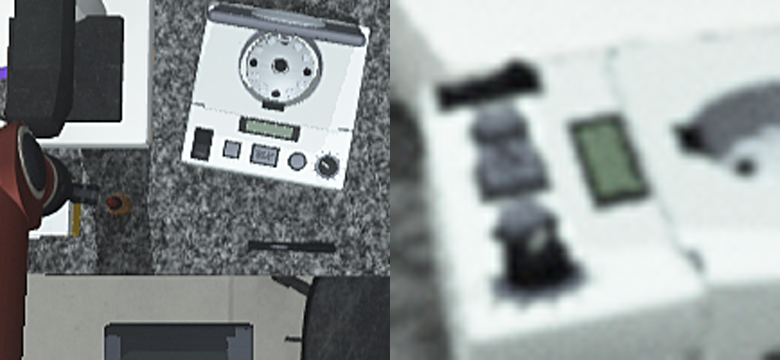

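The picture shows the lid standing open. The rocker's far (right) half is now up at about (525,75) in the side crop, so it is off. The keys are out, and the pen and dropper bottle look undisturbed.

```bash
python3 -c "
from bench import arm
print(arm.sign_off())"
```

```text
the job is handed in; nothing more can be done
None
```

I pressed the stop key, then the lid release, and the lid sprang fully open. Only then did I press the mains rocker to off. I handed the job in at about 10 s with the arm clear, and no verdict came back.

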